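# Free the pantry torch and hold it shining on a tin

### The arm

A 7-joint arm with a two-finger parallel gripper is mounted at the origin on the work surface. World frame = base frame: x ahead of the robot, y to its left, z up, the work surface at z = 0. Lengths are in m, angles in rad, forces in N, time in s.
With the tool pointing down it reaches from about 0.4 to 0.875 m from the base axis. Payload 19.3 kg.
Tool frame: the origin (TCP) lies midway between the tips of the shut fingers; the grasp point (between the pads) lies bot.pinch_z behind it (bot.pinch_z is the distance from the TCP to the grasp point, in m); z points along the fingers, y is the direction in which the jaws open and shut (so a half turn about z gives the same grasp; the last joint's range is limited). The gripper opens to 85 mm and grips with 20 to 120 N. Pads are 22 mm wide; open, the fingers measure 114 mm over their backs; the gripper's body (76 mm by 85 mm) begins 54 mm behind the grasp point. The pads swing forward as they close: fully open they stand 13 mm farther back than shut.
Start: joints at [1.095, 0.521, -0.036, 1.599, 0.021, 1.021, -0.113], TCP at [0.247, -0.574, 0.231] pointing down, gripper open.
Joint ranges: [-2.91, 2.91], [-0.3, 2.13], [-1.5, 1.42], [0.17, 2.43], [-1.26, 4.41], [0.16, 1.93], [-2.52, 2.52]. Speed limits (rad/s): [1.89, 1.89, 2.39, 2.39, 3.01, 3.01, 3.01].

### API

Orientations are given as a unit quaternion [x, y, z, w].
In Python, from plant import bot gives the robot as it stands.
- The arm moves only by the tool play_rows, never from a script. Its argument "increments" is a list of rows, each a list of 7 numbers: the shift along the tool's x, y, z in m, then the turn, a rotation vector about the tool's x, y, z in rad, then the opening, from 0 (shut) to 1 (fully open). A call has 1 to 20 rows; each row is the pose to reach, as a shift and turn from the pose commanded when the call began, along the tool's axes at that moment; what a row does not reach only later rows make up. A row lasts 1/8 s, in which the tool goes at most 62.5 mm and 10.7 degrees, less where a joint would pass 70% of its speed; a pose out of reach is approached as far as the arm can. A call with a gripper value outside its range is refused whole. The fingers move at their own pace and stop on an object; the grip force is fixed at half the most. Time passes only in rows, so rows that repeat a pose let the fingers close. It gives the time, the measured TCP pose, the force and the opening at its end, in the units of the state.
- bot.state(): the state, without advancing time (a new reading comes with each control period).
- bot.get_image(name): name is "scene" or "top"; returns a dict with "pixels" (480x640x3 uint8, red, green, blue), "depth" (480x640 float32, m along the optical axis (not along the pixel's ray), 0 where there is no reading), "fx", "fy", "cx", "cy" (pixels), "cam_to_world" (4x4, takes a point from camera to world coordinates). Camera axes: x right, y down, z forward; pixel columns grow to the right and rows downward; lengths in m; the calibration is good to about 2 mm. A picture is of the moment at which its call begins.
- bot.hand_in(): hands the job in, once; it reports no verdict.
The state is a dict: "t": time; "joint_positions": joint angles; "joint_vel": joint speeds; "joint_efforts": joint torques, N m; "tcp_pos": TCP position; "eef_rot": TCP orientation; "wrist_force": force on the tool from outside, world axes, zero at the start; "moment": the same for the moment, N m; "opening": finger opening in m.
Only numpy, scipy, OpenCV 4.12 (cv2) and the standard library are available. Lean on these libraries where they do the work, as an engineer would, in place of code of your own. Each camera call takes 0.05 s, during which the arm holds its last target. There are 200 camera calls.

### The job

Unscrew the dock's wing nut anticlockwise about a quarter turn until the keeper lets go, draw the torch up out of its cup, and hold it raised in front of the low two-bay wire shelf, sloping lens down about halfway between upright and level, so that it points in under the wire deck, from straight in front, right at the wide low tin in one of the bays. Hold the lens more than 10 cm above the table and 10 to 30 cm from the tin, touching nothing but your gripper; the program finishes while still holding it there, steady. Leave everything else on the table and in the shelf where it is.

Things in the scene. Friction and masses are not known exactly. Their poses are not given: they have to be found in the camera images.
- torch: hand torch, 135 mm long, 0.14-0.28 kg, standing lens down in the dock's cup. Origin: centre of the lens face; z runs from lens to tail, so the light leaves along -z. Bright head 46 mm across for the first 36 mm, a 37 mm collar to 41 mm, then a straight round black barrel 30 mm across up to the tail at 135 mm. Round all over: its turn about z does not matter. Balance about 60 mm from the lens.
- dock: grey dock, fixed. Origin: on the table under the cup's axis. Foot 90 x 190 x 12 mm, y = -140 to +50. Cup at the origin, 64 mm outside, 52 inside, rim 46 high; seated lens at 12 mm, tail at 147. Clamp block 40 x 44, top at 72 mm, centred 100 mm from the cup towards dock -y; its steel keeper tongue (54-62 mm up) reaches over the shoulder of the torch's head and blocks lifting.
- nut (a joint): captive wing nut on top of the clamp block, axis vertical: 0 = fully tight, grows anticlockwise seen from above, stop at 1.6 rad; starts at 0 to 0.25. Loosening draws the keeper back 9.6 mm per rad; from about 0.9 rad the torch is free. Stiff (about 0.12 N m), has no spring, stays where left.
- nut_grip (a point): point on the nut's axis at the height to grip, 97 mm above the table. The wing is an upright steel plate 50 mm long, 10 thick, from 81 to 109 mm above the table; its length lies along this frame's x axis, which turns with the nut (at joint 0 along the dock's x axis).
- riser: low two-bay shelf riser, fixed: wooden base board 140 mm deep (x), 250 wide (y), 10 thick, under a steel-wire frame with a wire top deck at 135 mm. Origin: centre of its underside; its front is the -x side (x = -70 mm), facing roughly towards the robot, open under the deck. A wire hoop at y = 0 parts the two bays, each about 118 mm wide and 120 high.
- tin_mid (a point): middle of the wide low tin (80 mm across, 45 tall) that stands in one of the two bays, 60 mm to one side of the riser's middle (y = +60 or -60 mm); 22.5 mm above the bay floor.
- tin: that same wide low tin; origin at the centre of its underside, axes parallel to the riser's.
- jar: the narrower tall jar in the other bay, 60 mm across, 92 tall; not the one to light.
- can: bystander: tall tin, 74 mm across, 105 tall; origin under its middle.
- spread: bystander: squat jar with lid, 72 across, 95 tall; origin under its middle.
- oil: bystander: bottle, 64 across, 200 tall; origin under its middle.
- carton: bystander: upright carton 55 x 100 x 150 tall; origin under its middle.
- spoon: bystander: spoon with a wooden handle, lying flat.
- fish: bystander: low tin, 84 across, 35 tall, standing on the table outside the riser; origin under its middle.
- mug: bystander: mug, 80 across, 85 tall, empty; origin under its middle.

How it is judged:
By the outcome, as a careful person would: the job done as asked, in the order asked, and still so for the second after the job is handed in, while the arm keeps its last pose, push and grip.
It also fails if it takes over 45 s, if anything falls off the work surface, if the arm or the gripper's body presses on something with over 40 N, if the wrist force passes 120 N, or if a joint passes its speed limit or range.

## Working session

There is one attempt and no reset: what is moved stays moved. The work goes in short steps, Python scripts to look and compute and a tool call to move; the robot and the scene stay as the last step left them, time stands still between calls to the robot, and variables do not carry over. Pictures are saved under pics/ and viewed, about 8 in all and at most 12, crops included, and the job is handed in when it is done.

Besides the shell and the picture viewer there is one more tool, called as name([rows], argument=value, ...), one row to a line, values as JSON. play_rows: Moves the arm, as the interface text tells. Its arguments: {"type":"object","properties":{"increments":{"type":"array"}},"required":["increments"]}

```bash
mkdir -p pics; ls
python3 - <<'E'
from plant import bot
import cv2,numpy as np
for n in("scene","top"):
    d=bot.get_image(n); cv2.imwrite(f"pics/{n}0.png",d["pixels"][:,:,::-1]); np.savez(f"{n}0.npz",**d)
    print(n,d["fx"],d["cx"],d["cy"],np.round(d["cam_to_world"],3).tolist())
print(bot.state(),bot.pinch_z)
E
```

```text
pics
scene 542.4759938589139 326.3729858143932 248.92604337389602 [[-0.316, 0.82, -0.477, 1.141], [0.949, 0.268, -0.168, 0.277], [-0.01, -0.505, -0.863, 1.172], [0.0, 0.0, 0.0, 1.0]]
top 604.3597395302545 321.9224497640578 232.97940275065113 [[0.04, -0.976, 0.214, 0.233], [-0.999, -0.037, 0.014, 0.049], [-0.006, -0.214, -0.977, 1.509], [0.0, 0.0, 0.0, 1.0]]
{'t': 0.1, 'joint_positions': array([ 1.09480352,  0.52197788, -0.03632002,  1.59996311,  0.02116935,
        1.02107812, -0.11280492]), 'joint_vel': array([-0.00024069, -0.00023976,  0.00134237, -0.00283412, -0.00139185,
       -0.0007451 , -0.00101101]), 'joint_efforts': array([ 5.59825567e-03, -9.28480625e+01,  1.98515542e+00, -3.70532835e+01,
        1.81739306e-02,  5.26330783e-03,  2.73915555e-05]), 'tcp_pos': array([ 0.24656849, -0.57397357,  0.23076439]), 'eef_rot': array([ 9.79490749e-01,  2.01488462e-01, -1.29517141e-04, -5.05094866e-04]), 'wrist_force': array([ 0.69286391,  0.40696519, -0.00976445]), 'moment': array([0.02445756, 0.07075195, 0.0117563 ]), 'opening': 0.08524167433454763} 0.0187
```

View pics/scene0.png

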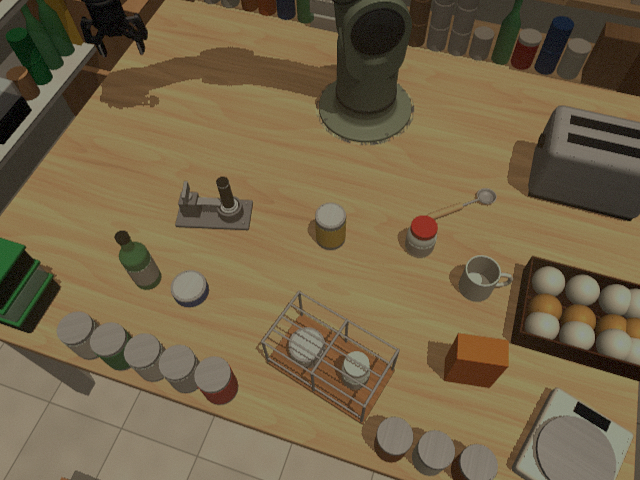

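View pics/top0.png

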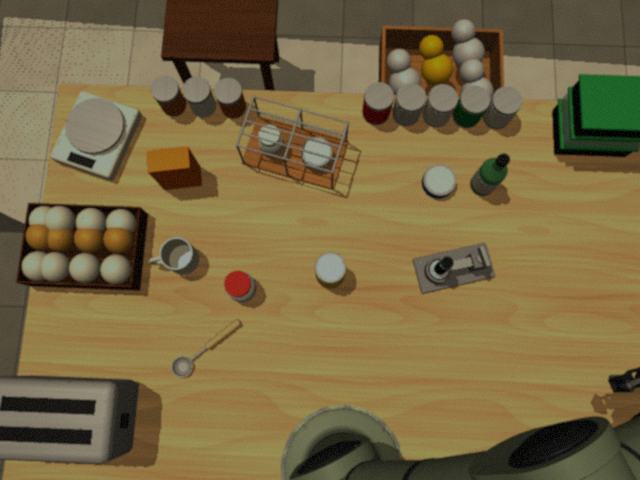

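The scene view shows the dock at (215,212), with the block to its left at (190,200) and the torch at (228,200). The riser is at (328,352), with the wide tin in its left bay at (307,345) and the jar at (357,367). The top view shows the dock at (455,267), the riser at (295,145) and the wide tin at (317,152), in the −y bay. Next I'll measure from the depth clouds.

```bash
cat > h.py <<'E'
import numpy as np,cv2
def cloud(d):
    v,u=np.mgrid[:480,:640];z=d["depth"]
    p=np.stack([(u-d["cx"])/d["fx"]*z,(v-d["cy"])/d["fy"]*z,z],-1)
    T=d["cam_to_world"];P=p@T[:3,:3].T+T[:3,3];P[z==0]=np.nan
    return P
def sel(P,lo,hi):
    P=P.reshape(-1,3);return P[np.all((P>lo)&(P<hi),1)]
E
python3 - <<'E'
from h import *
T=cloud(np.load("top0.npz"));S=cloud(np.load("scene0.npz"))
np.set_printoptions(precision=4,suppress=True)
print("tab",T[320,500],S[150,150],"dock",T[270,465],"torch",T[265,443],"tin",T[152,317],"jar",T[135,268])
c=T[270,465]
for n,P in(("T",T),("S",S)):
    A=lambda z0,z1:sel(P,[c[0]-.14,c[1]-.16,z0],[c[0]+.14,c[1]+.16,z1])
    for nm,z0,z1 in(("foot",.008,.016),("block",.064,.076),("wing",.085,.112),("barrel",.117,.14),("tail",.142,.155)):
        a=A(z0,z1)
        if len(a)>3:
            r=cv2.minAreaRect((a[:,:2]*1000).astype(np.float32)); print(n,nm,len(a),np.round(a.mean(0),4),"rect",np.round(r[0],1),np.round(r[1],1),round(r[2],1))
    t=T[152,317]
    for nm,z0,z1 in(("deck",.125,.145),("base",.006,.014),("tintop",.050,.060),("jartop",.094,.110)):
        a=sel(P,[t[0]-.2,t[1]-.15,z0],[t[0]+.2,t[1]+.25,z1])
        r=cv2.minAreaRect((a[:,:2]*1000).astype(np.float32)); print(n,nm,len(a),np.round(a.mean(0),4),"rect",np.round(r[0],1),np.round(r[1],1),round(r[2],1))
# heightmap picture
im=np.zeros((600,800,3),np.uint8)
d=np.load("top0.npz")["pixels"][:,:,::-1];e=np.load("scene0.npz")["pixels"][:,:,::-1]
im[:300,:400]=cv2.resize(d[230:305,400:500],(400,300));im[:300,400:]=cv2.resize(e[165:240,165:265],(400,300))
im[300:,:400]=cv2.resize(d[90:210,220:380],(400,300));im[300:,400:]=cv2.resize(e[285:420,240:420],(400,300))
cv2.imwrite("pics/crop.png",cv2.convertScaleAbs(im,alpha=1.6))
E
```

```text
tab [ 0.3603 -0.3789 -0.0031] [ 0.3429 -0.5235  0.0022] dock [ 0.4792 -0.2895  0.0156] torch [ 0.4673 -0.2101  0.1459] tin [0.7605 0.0907 0.0564] jar [0.7847 0.2126 0.0993]
T foot 1394 [ 0.4795 -0.2651  0.0118] rect [ 478.1 -288.8] [319.  277.8] 89.5
T block 219 [ 0.4934 -0.2884  0.0697] rect [ 488.2 -269.3] [ 39.6 136.9] 16.1
T wing 157 [ 0.4918 -0.2896  0.1018] rect [ 479.7 -263.2] [ 49.8 120.2] 22.9
T barrel 27 [ 0.4698 -0.2119  0.1288] rect [ 488.4 -257.8] [ 25.7 115. ] 20.8
T tail 134 [ 0.474  -0.2165  0.1486] rect [ 474.2 -216.7] [28.4 28. ] 3.2
T deck 1189 [0.7776 0.1519 0.1348] rect [778.8 152. ] [246.3 139. ] 75.7
T base 3289 [0.7572 0.146  0.0094] rect [755.2 140.9] [388.7 400. ] 0.1
T tintop 677 [0.7745 0.109  0.0557] rect [791.3 142.6] [396.8 210.9] 87.6
T jartop 1115 [0.8646 0.1797 0.104 ] rect [808.5 140.6] [254.1 399.9] 0.1
S foot 995 [ 0.4996 -0.2482  0.0122] rect [ 458.2 -275.3] [206.3 260.8] 9.4
S block 220 [ 0.4974 -0.286   0.0697] rect [ 489.2 -268.8] [ 41.2 137.7] 15.0
S wing 217 [ 0.4943 -0.2709  0.101 ] rect [ 494.2 -261.2] [ 52.9 123.4] 4.8
S barrel 76 [ 0.4815 -0.2108  0.1284] rect [ 480.7 -211.8] [16.1 29.8] 33.8
S tail 109 [ 0.4745 -0.2165  0.1474] rect [ 473.2 -217. ] [29.8 29.5] 1.1
S deck 1727 [0.7807 0.1552 0.134 ] rect [776.9 151.5] [246.3 137.8] 75.6
S base 3853 [0.7846 0.1583 0.01  ] rect [749.8 141.1] [376.1 394.8] 0.2
S tintop 1013 [0.7786 0.1013 0.0556] rect [808.7 139. ] [249.1 397.1] 0.5
S jartop 2034 [0.8706 0.1844 0.104 ] rect [808.1 140.5] [250.4 399.7] 0.1
```

View pics/crop.png

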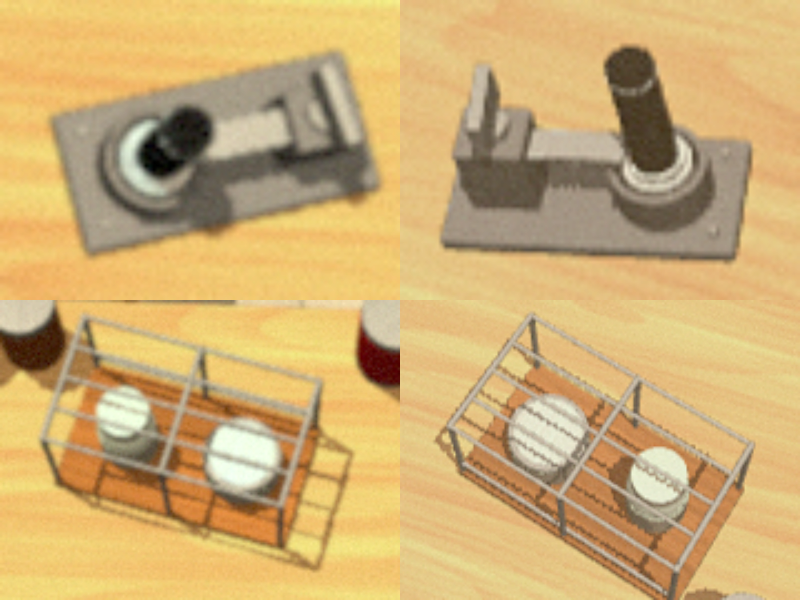

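The crops show the nut plate almost along dock x, i.e. across the foot, and the keeper reaching over the torch head. The wide tin is in the right-hand bay in the top view (−y). Now the refined fits.

Run:
```python
from h import *
from scipy.optimize import least_squares
T=cloud(np.load("top0.npz"));S=cloud(np.load("scene0.npz"))
for n,P in(("T",T),("S",S)):
    def rect(lo,hi,nm):
        a=sel(P,lo,hi);r=cv2.minAreaRect((a[:,:2]*1000).astype(np.float32));print(n,nm,len(a),np.round(r[0],1),np.round(r[1],1),round(r[2],1),"z",np.round(np.median(a[:,2]),4));return a
    rect([.40,-.39,.008],[.58,-.12,.016],"foot")
    w=rect([.44,-.37,.088],[.56,-.27,.112],"wing")
    w2=w[:,:2]-w[:,:2].mean(0);d=np.linalg.svd(w2)[2][0];print("  wing axis deg",np.degrees(np.arctan2(d[1],d[0]))%180)
    w=rect([.44,-.37,.104],[.56,-.27,.114],"wingtop")
    rect([.44,-.40,.066],[.56,-.265,.076],"block")
    a=sel(P,[.45,-.25,.143],[.5,-.19,.153]);f=lambda a:cv2.minEnclosingCircle((a[:,:2]*1000).astype(np.float32));print("  tail",f(a))
    a=sel(P,[.71,.04,.051],[.82,.15,.060]);a=a[np.hypot(a[:,0]-.763,a[:,1]-.0936)<.05];print("  tin",len(a),np.median(a[:,2]),f(a),a.mean(0))
    a=sel(P,[.74,.15,.095],[.84,.26,.107]);a=a[np.hypot(a[:,0]-.793,a[:,1]-.21)<.045];print("  jar",len(a),f(a))
    rect([.68,.0,.127],[.88,.31,.143],"deck")
```

```text
T foot 1251 [ 489.8 -255.2] [176.8 267. ] 0.0 z 0.0121
T wing 113 [ 500.8 -313.1] [50.2 10.7] 18.1 z 0.1065
  wing axis deg 18.701604628723345
T wingtop 93 [ 501.2 -313.1] [49.6 10.7] 17.6 z 0.1094
T block 144 [ 497.2 -299.6] [39.6 73.8] 13.4 z 0.0718
  tail ((473.8197326660156, -216.53546142578125), 15.694586753845215)
  tin 531 0.05608275514161254 ((762.4549560546875, 94.79267120361328), 41.52167510986328) [0.76159144 0.09368868 0.05587971]
  jar 268 ((786.099853515625, 211.966796875), 28.41879653930664)
T deck 1182 [778.9 152. ] [246.3 138.8] 75.7 z 0.1347
S foot 992 [ 495.  -255.9] [127.2 234.5] 9.4 z 0.0121
S wing 116 [ 498.7 -313.5] [53.2 11.9] 18.6 z 0.1066
  wing axis deg 18.054952397291352
S wingtop 78 [ 499.8 -313.2] [50.5 11.9] 18.6 z 0.1091
S block 144 [ 498.3 -302.4] [41.2 68.2] 15.0 z 0.0712
  tail ((473.1040344238281, -218.29237365722656), 16.543346405029297)
  tin 852 0.05571663507079594 ((762.8829345703125, 93.34054565429688), 40.207275390625) [0.76443235 0.09378329 0.0557007 ]
  jar 467 ((785.420654296875, 211.3876495361328), 27.026573181152344)
S deck 1724 [776.9 151.5] [246.3 137.8] 75.6 z 0.1341
```

```bash
cat >> h.py <<'E'
from scipy.spatial.transform import Rotation as R
def inc(st,p,Rt):
    R0=R.from_quat(st["eef_rot"]);d=R0.inv().apply(np.array(p)-st["tcp_pos"]);r=(R0.inv()*Rt).as_rotvec()
    return np.round(np.r_[d,r],4).tolist()
def down(deg):  # tool down with tool x at world yaw deg
    a=np.radians(deg);return R.from_matrix(np.array([[np.cos(a),np.sin(a),0],[np.sin(a),-np.cos(a),0],[0,0,-1]]).T)
E
python3 - <<'E'
from h import *;from plant import bot
s=bot.state()
for z in(.2,.08):print(inc(s,[.5005,-.3132,z],down(18.2)))
E
```

```text
[0.3362, -0.1393, 0.0309, -0.001, 0.0001, 0.0881]
[0.3363, -0.1392, 0.1509, -0.001, 0.0001, 0.0881]
```

play_rows([
  [0.042,-0.0175,0,0,0,0.02,1],
  [0.084,-0.035,0,0,0,0.03,1],
  [0.126,-0.052,0,0,0,0.04,1],
  [0.168,-0.07,0,0,0,0.05,1],
  [0.21,-0.087,0,0,0,0.06,1],
  [0.252,-0.104,0,0,0,0.07,1],
  [0.294,-0.122,0.01,0,0,0.08,1],
  [0.32,-0.133,0.02,0,0,0.088,1],
  [0.336,-0.139,0.031,-0.001,0,0.088,1],
  [0.336,-0.139,0.031,-0.001,0,0.088,1],
  [0.336,-0.139,0.031,-0.001,0,0.088,1],
])

```text
t: 1.48
tcp_pos: [0.4997, -0.3151, 0.2004]
eef_rot: [0.988, 0.158, -0.0, 0.001]
wrist_force: [-0.5, -1.0, -0.3]
opening: 0.0853
```

Run:
```python
from h import *;from plant import bot
s=bot.state();print(s["t"],s["joint_positions"],s["tcp_pos"])
print(inc(s,[.5005,-.3132,.08],down(18.2)))
# final pose joints?
d=bot.get_image("scene");cv2.imwrite("pics/s1.png",cv2.resize(d["pixels"][60:300,100:420,::-1],(800,600)))
```

```text
1.475 [ 0.52169462  0.50120823 -0.08499659  1.72309115  0.05294449  0.91892549
 -0.83933992] [ 0.49974767 -0.31507718  0.20041463]
[0.0014, -0.0017, 0.1204, 0.0013, 0.0005, -0.0012]
```

View pics/s1.png

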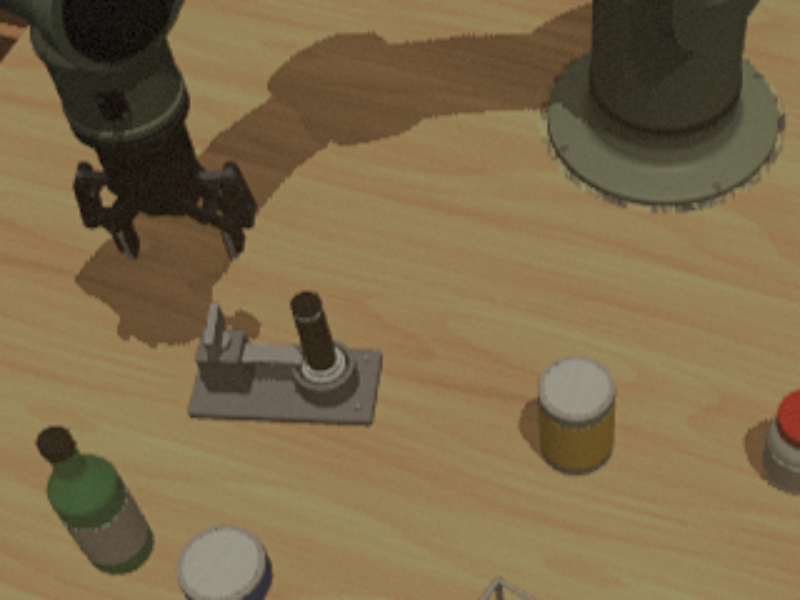

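The gripper hangs open above the nut, with the wing at (213,325) in the crop and the torch tail at (305,300), and the path is clear. I'll lower and close it.

play_rows([
  [0.001,-0.0015,0.03,0.001,0,-0.001,1],
  [0.0014,-0.0017,0.06,0.001,0,-0.001,1],
  [0.0014,-0.0017,0.09,0.001,0,-0.001,1],
  [0.0014,-0.0017,0.11,0.001,0,-0.001,1],
  [0.0014,-0.0017,0.12,0.001,0,-0.001,1],
  [0.0014,-0.0017,0.12,0.001,0,-0.001,1],
  [0.0014,-0.0017,0.12,0.001,0,-0.001,0],
  [0.0014,-0.0017,0.12,0.001,0,-0.001,0],
  [0.0014,-0.0017,0.12,0.001,0,-0.001,0],
  [0.0014,-0.0017,0.12,0.001,0,-0.001,0],
  [0.0014,-0.0017,0.12,0.001,0,-0.001,0],
  [0.0014,-0.0017,0.12,0.001,0,-0.001,0],
])

```text
t: 3.02
tcp_pos: [0.5029, -0.3152, 0.0816]
eef_rot: [0.987, 0.158, 0.002, 0.003]
wrist_force: [5.4, -16.1, 2.1]
opening: 0.0089
```

play_rows([
  [0,0.0015,0,0,0,0,0],
  [0,0.0015,0,0,0,-0.1,0],
  [0,0.0015,0,0,0,-0.2,0],
  [0,0.0015,0,0,0,-0.3,0],
  [0,0.0015,0,0,0,-0.4,0],
  [0,0.0015,0,0,0,-0.5,0],
  [0,0.0015,0,0,0,-0.6,0],
])

```text
t: 3.9
tcp_pos: [0.5024, -0.3147, 0.0816]
eef_rot: [0.896, 0.444, 0.0, 0.001]
wrist_force: [-3.0, -3.0, 14.0]
opening: 0.0089
```

play_rows([
  [0,0,0,0,0,-0.1,0],
  [0,0,0,0,0,-0.2,0],
  [0,0,0,0,0,-0.3,0],
  [0,0,0,0,0,-0.4,0],
  [0,0,0,0,0,-0.5,0],
  [0,0,0,0,0,-0.6,0],
  [0,0,0,0,0,-0.7,0],
  [0,0,0,0,0,-0.7,0],
  [0,0,0,0,0,-0.7,0],
  [0,0,0,0,0,-0.7,1],
  [0,0,0,0,0,-0.7,1],
  [0,0,0,0,0,-0.7,1],
  [0,0,0,0,0,-0.7,1],
  [0,0,-0.04,0,0,-0.7,1],
  [0,0,-0.08,0,0,-0.7,1],
  [0,0,-0.12,0,0,-0.7,1],
  [0,0,-0.15,0,0,-0.7,1],
  [0,0,-0.15,0,0,-0.7,1],
])

```text
t: 6.15
tcp_pos: [0.5027, -0.3138, 0.2324]
eef_rot: [0.69, 0.724, 0.0, 0.002]
wrist_force: [-0.3, 0.7, -0.5]
opening: 0.0852
```

Run:
```python
from h import *;from plant import bot
s=bot.state();print(s["t"],s["joint_positions"],s["tcp_pos"])
d=bot.get_image("scene");P=cloud(d)
a=sel(P,[.44,-.37,.088],[.56,-.25,.114]);w=a[:,:2]-a[:,:2].mean(0);v=np.linalg.svd(w)[2][0];print(len(a),a.mean(0),np.degrees(np.arctan2(v[1],v[0])))
a=sel(P,[.45,-.25,.143],[.5,-.19,.153]);print(a.mean(0),len(a))
for y in(15.6,90,105.6):print(y,inc(s,[.4735,-.2172,.20],down(y)))
```

```text
6.15 [ 0.80779889  0.50503097 -0.5000487   1.67215533  0.27461372  1.03124537
  0.26662645] [ 0.50266522 -0.31378894  0.23235875]
159 [ 0.50109789 -0.31186729  0.10239395] 93.81959568310882
[ 0.47459996 -0.21608823  0.14760289] 109
15.6 [0.0979, -0.0246, 0.0321, 0.0037, -0.0002, 1.3463]
90 [0.0979, -0.0246, 0.0321, 0.0029, 0.0019, 0.0478]
105.6 [0.0979, -0.0246, 0.0321, 0.0026, 0.0023, -0.2245]
```

The nut now lies at 1.37 rad (wing at 93.8°, dock at 15.6°), so the keeper is free. On to the torch.

play_rows([
  [0.035,-0.01,0,0,0,0.02,1],
  [0.07,-0.02,0,0,0,0.04,1],
  [0.097,-0.0245,0,0.002,0.001,0.045,1],
  [0.097,-0.0245,0,0.003,0.001,0.045,1],
  [0.097,-0.0245,0.04,0.003,0.001,0.045,1],
  [0.097,-0.0245,0.08,0.003,0.001,0.045,1],
  [0.097,-0.0245,0.11,0.003,0.001,0.045,1],
  [0.097,-0.0245,0.13,0.003,0.001,0.045,1],
  [0.097,-0.0245,0.14,0.003,0.001,0.045,1],
  [0.097,-0.0245,0.14,0.003,0.001,0.045,1],
])

```text
t: 7.45
tcp_pos: [0.4725, -0.2177, 0.0897]
eef_rot: [0.706, 0.708, -0.001, -0.002]
wrist_force: [0.1, 0.3, -0.6]
opening: 0.0853
```

play_rows([
  [0,0,0,0,0,0,0],
  [0,0,0,0,0,0,0],
  [0,0,0,0,0,0,0],
  [0,0,0,0,0,0,0],
  [0,0,0,0,0,0,0],
])

```text
t: 8.07
tcp_pos: [0.473, -0.2178, 0.0907]
eef_rot: [0.706, 0.708, -0.001, -0.001]
wrist_force: [-0.3, -0.2, 6.5]
opening: 0.0286
```

play_rows([
  [0,0,-0.015,0,0,0,0],
  [0,0,-0.04,0,0,0,0],
  [0,0,-0.07,0,0,0,0],
  [0,0,-0.1,0,0,0,0],
  [0,0,-0.14,0,0,0,0],
  [0,0,-0.18,0,0,0,0],
  [0,0,-0.21,0,0,0,0],
  [0,0,-0.21,0,0,0,0],
])

```text
t: 9.07
tcp_pos: [0.4739, -0.2179, 0.3028]
eef_rot: [0.706, 0.708, -0.0, 0.0]
wrist_force: [0.5, -0.1, -2.0]
opening: 0.0289
```

```bash
cat >> h.py <<'E'
yr=np.radians(-14.3);xr=np.array([np.cos(yr),np.sin(yr),0]);tin=np.array([.7629,.0938,.0325])
def final(d,el=45,off=.0787):
    e=np.radians(el);l=np.cos(e)*xr+[0,0,-np.sin(e)]
    x=np.array([-xr[1],xr[0],0]);y=np.cross(l,x)
    return tin-l*(d+off),R.from_matrix(np.array([x,y,l]).T)
E
python3 - <<'E'
from h import *;from plant import bot
s=bot.state();print(s["t"],s["joint_positions"],s["tcp_pos"],s["wrist_force"],s["opening"])
for d in(.18,.28):
  p,r=final(d);print(d,p,inc(s,p,r))
d=bot.get_image("scene");cv2.imwrite("pics/s2.png",cv2.resize(d["pixels"][60:420,100:500,::-1],(667,600)))
E
```

```text
9.075 [ 0.75138523  0.32206831 -0.5552253   1.75908376  0.18781787  1.11289999
  0.13879534] [ 0.47390001 -0.21790202  0.30280272] [ 0.49893266 -0.09855775 -1.97108345] 0.02889971915925623
0.18 [0.58563938 0.13898316 0.21542852] [0.3566, 0.1128, 0.0871, -0.7808, -0.0986, 0.2397]
0.28 [0.51711962 0.15644863 0.2861392 ] [0.3742, 0.0444, 0.0164, -0.7808, -0.0986, 0.2397]
```

View pics/s2.png

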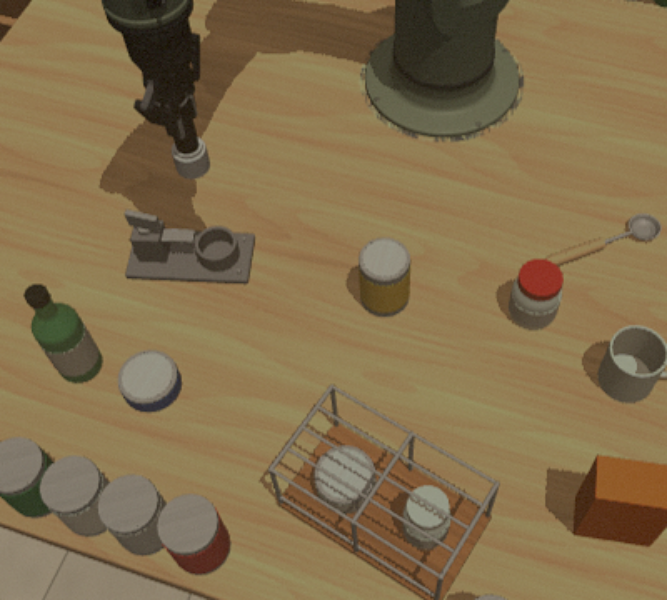

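The torch is out and held; the cup is empty at (215,245) and the wrist carries about 2 N. I'll move to a stand-off pose in front of the riser.

play_rows([
  [0.031,0.004,0.001,-0.065,-0.008,0.02,0],
  [0.062,0.007,0.003,-0.13,-0.016,0.04,0],
  [0.094,0.011,0.004,-0.195,-0.025,0.06,0],
  [0.125,0.015,0.005,-0.26,-0.033,0.08,0],
  [0.156,0.019,0.007,-0.325,-0.041,0.1,0],
  [0.187,0.022,0.008,-0.39,-0.049,0.12,0],
  [0.218,0.026,0.01,-0.455,-0.058,0.14,0],
  [0.249,0.03,0.011,-0.52,-0.066,0.16,0],
  [0.281,0.033,0.012,-0.585,-0.074,0.18,0],
  [0.312,0.037,0.014,-0.65,-0.082,0.2,0],
  [0.343,0.041,0.015,-0.715,-0.09,0.22,0],
  [0.374,0.044,0.016,-0.781,-0.0986,0.2397,0],
  [0.374,0.044,0.016,-0.781,-0.0986,0.2397,0],
  [0.374,0.044,0.016,-0.781,-0.0986,0.2397,0],
])

```text
t: 10.88
tcp_pos: [0.5155, 0.1561, 0.2834]
eef_rot: [0.73, 0.568, 0.233, 0.3]
wrist_force: [-0.9, -0.3, -2.1]
opening: 0.0289
```

Run:
```python
from h import *;from plant import bot
s=bot.state();print(s["t"],s["joint_positions"],s["tcp_pos"],s["wrist_force"],s["opening"])
for d in(.18,.28):
  p,r=final(d);print(d,p,inc(s,p,r))
```

```text
10.875 [-0.14261777  0.2281309  -0.7350453   2.25698545  1.35081525  0.84724628
 -2.12071602] [0.51550643 0.15605079 0.28335288] [-0.91193317 -0.33254993 -2.06869113] 0.028915776315069548
0.18 [0.58563938 0.13898316 0.21542852] [0.0008, 0.0036, 0.099, -0.006, -0.0001, 0.0018]
0.28 [0.51711962 0.15644863 0.2861392 ] [0.0008, 0.003, -0.001, -0.006, -0.0001, 0.0018]
```

play_rows([
  [0.001,0.002,0.02,-0.005,0,0.002,0],
  [0.001,0.0035,0.04,-0.005,0,0.002,0],
  [0.001,0.0035,0.06,-0.005,0,0.002,0],
  [0.001,0.0035,0.08,-0.005,0,0.002,0],
  [0.001,0.0035,0.095,-0.005,0,0.002,0],
  [0.001,0.0035,0.095,-0.005,0,0.002,0],
  [0.001,0.0035,0.095,-0.005,0,0.002,0],
])

```text
t: 11.75
tcp_pos: [0.5835, 0.1393, 0.22]
eef_rot: [0.73, 0.566, 0.236, 0.302]
wrist_force: [0.6, 0.4, -1.9]
opening: 0.0287
```

Run:
```python
from h import *;from plant import bot
s=bot.state();print(s["t"],s["joint_positions"],s["joint_vel"].max(),s["tcp_pos"],s["wrist_force"],s["opening"])
p,r=final(.18);print(p,inc(s,p,r))
A=[]
out=np.zeros((600,800,3),np.uint8)
for n,c in(("scene",(220,420,200,467)),("top",(80,280,220,487))):
    d=bot.get_image(n);np.savez(n+"1.npz",**d);P=cloud(d)
    im=cv2.resize(d["pixels"][c[0]:c[1],c[2]:c[3],::-1],(400,300));k=n=="top";out[:300,400*k:400*k+400]=cv2.convertScaleAbs(im,alpha=1.4)
    p0=s["tcp_pos"];l=R.from_quat(s["eef_rot"]).apply([0,0,1])
    v=P.reshape(-1,3)-p0;t=v@l;rad=np.linalg.norm(v-t[:,None]*l,axis=1)
    a=v[(t>.03)&(t<.09)&(rad<.035)]; 
    for x in a:A.append(np.r_[R.from_quat(s["eef_rot"]).inv().apply(x),k])
A=np.array(A);np.save("A.npy",A);print(len(A))
for k in(0,1):
    B=A[(A[:,3]==k)&(A[:,2]<.076)]; print(k,len(B),B.min(0),B.max(0),"max z",A[A[:,3]==k][:,2].max())
# fit head cylinder radius 23 in tool frame: axis (x0+ax z, y0+ay z)
from scipy.optimize import least_squares
B=A[(A[:,2]>.047)&(A[:,2]<.075)]
f=lambda q:np.hypot(B[:,0]-q[0]-q[2]*(B[:,2]-.06),B[:,1]-q[1]-q[3]*(B[:,2]-.06))-.023
q=least_squares(f,[0,0,0,0],loss="soft_l1",f_scale=.002).x;print("head axis",q,"rms",np.sqrt(np.mean(f(q)**2)))
cv2.imwrite("pics/s3.png",out[:300])
```

```text
11.75 [-0.11648829  0.42999301 -0.65445229  2.21536074  1.62590346  0.84425289
 -2.27453916] 0.0065372729294783 [0.58350588 0.13933466 0.21998558] [ 0.60674691  0.38528322 -1.93306984] 0.028692977283057086
[0.58563938 0.13898316 0.21542852] [0.0002, -0.0017, 0.0047, 0.0014, 0.0004, -0.0029]
768
0 476 [-0.02205788 -0.00902173  0.03016217  0.        ] [0.02234821 0.02663369 0.07575845 0.        ] max z 0.07648442209916861
1 287 [-0.02259974 -0.01544469  0.03027704  1.        ] [0.02233569 0.02737031 0.075951   1.        ] max z 0.07773712137861409
head axis [-0.00065304 -0.00021854 -0.00478701 -0.00501049] rms 0.0016969511160362018
```

View pics/s3.png

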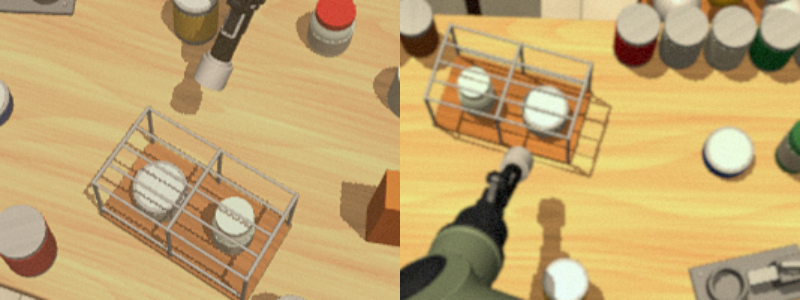

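The torch is in front of the wide tin's bay, lens at about (215,72) in the left picture and (517,155) in the right, tilted down towards the tin. The fitted head axis agrees with the tool axis to about 0.3°. One small trim, then I'll let it settle.

play_rows([
  [0,-0.0017,0,0,0,0,0],
  [0,-0.0017,0,0,0,0,0],
  [0,-0.0017,0,0,0,0,0],
  [0,-0.0017,0,0,0,0,0],
  [0,-0.0017,0,0,0,0,0],
  [0,-0.0017,0,0,0,0,0],
])

```text
t: 12.6
tcp_pos: [0.5826, 0.1404, 0.2184]
eef_rot: [0.73, 0.566, 0.236, 0.302]
wrist_force: [0.1, -0.3, -1.7]
opening: 0.0287
```

Run:
```python
from h import *;from plant import bot
s=bot.state();r=R.from_quat(s["eef_rot"]);l=r.apply([0,0,1]);L=s["tcp_pos"]+.0787*l
print(s["t"],abs(s["joint_vel"]).max(),s["wrist_force"],s["opening"],"lens",L,"dist",np.linalg.norm(tin-L),"miss",np.linalg.norm(np.cross(tin-L,l)),"el",np.degrees(np.arcsin(-l[2])),"yaw",np.degrees(np.arctan2(l[1],l[0])))
S=cloud(bot.get_image("scene"))
S0=cloud(np.load("scene0.npz"))
for n,lo,hi in(("tin",[.72,.05,.051],[.81,.14,.06]),("can",[.4,-.05,.098],[.6,.1,.112]),("wing",[.44,-.37,.088],[.56,-.25,.114])):
    print(n,sel(S0,lo,hi).mean(0),sel(S,lo,hi).mean(0))
print(bot.hand_in())
```

```text
12.6 0.0011905933449232664 [ 0.06204686 -0.25062063 -1.73147403] 0.028734251693514578 lens [0.63660008 0.12671947 0.16282237] dist 0.18444317116558026 miss 0.0008165343893724904 el 44.90658802365048 yaw -14.257604680849926
tin [0.76443235 0.09378329 0.0557007 ] [0.76452283 0.0940316  0.05563425]
can [0.46155294 0.04863818 0.10561627] [0.46148261 0.04870041 0.10573066]
wing [ 0.50203981 -0.31083779  0.10438196] [ 0.50106918 -0.31122814  0.10247009]
the job is handed in; nothing more can be done
None
```

I handed the job in at 12.6 s with the torch held in front of the riser, pointing at the wide low tin. I turned the wing nut anticlockwise to about 1.37 rad, lifted the torch straight out of its cup and carried it there without touching anything.

Last checks before handing in:
- **Position:** the lens is 16.3 cm above the table and 18.4 cm from the tin's middle, by the arm's measured pose and my camera fix on the tin.
- **Aim:** it slopes 44.9° down, straight in from the front. The aim line passes 0.8 mm from the tin's middle. A separate fit of the torch head in the depth images put its axis within about 0.4° of the tool axis and 0.7 mm off centre.
- **Hold:** the arm is still, the grip opening is steady at 28.7 mm, and the wrist force is about 1.7 N, roughly the torch's weight.
- **Other objects:** the tin and the can are where they started to within 0.3 mm. I compared no other items numerically; the last pictures showed nothing disturbed.

None of these checks failed. Two things looked off along the way. There was a 16 N sideways push on the wrist when I first gripped the nut, well under the limit. Measured positions also ran 1 to 3 mm off the commanded ones; before the final checks I made a 1.7 mm trim.

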